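# Line up the soldering supplies by height

### The arm

A 6-joint arm with a two-finger parallel gripper is mounted at the origin on a cart in front of the work surface, level with it; the furniture and walls round the work are solid. World frame = base frame: x ahead of the robot, y to its left, z up, the work surface at z = 0. Lengths are in m, angles in degrees, forces in N, time in s.
With the tool pointing down it reaches from about 0.35 to 0.975 m from the base axis. Payload 17.4 kg.
Tool frame: the origin (TCP) lies midway between the tips of the shut fingers; the grasp point (between the pads) lies 19 mm behind it; z points along the fingers, y is the line along which they close (so a half turn about z gives the same grasp; the last joint's range is limited). The gripper opens to 85 mm and grips with 20 to 120 N. Pads are 22 mm wide; open, the fingers measure 114 mm over their backs; the gripper's body (76 mm by 85 mm) begins 54 mm behind the grasp point. The pads swing forward as they close: fully open they stand 13 mm farther back than shut.
Start: joints at [-67.655, 6.646, 82.598, -0, 90.757, -2.166], TCP at [0.28, -0.614, 0.231] pointing down, gripper open.
Joint ranges: [-162.19, 162.19], [-47.58, 125.68], [4.15, 143.07], [-65.23, 245.23], [0.69, 171.88], [-170.13, 170.13]. Speed limits (degrees/s): [108.29, 108.29, 127.2, 180, 180, 180].

### API

Orientations are given as [roll, pitch, yaw] about the fixed x, y, z axes, in that order (R = Rz(yaw) Ry(pitch) Rx(roll)).
In Python, from plant import ctrl, telemetry, optics, order gives the robot as it stands. Calls block until the motion is done:
- ctrl.move_to(position, orientation): joint-space move of the TCP to a pose.
- ctrl.movel(position, attitude=None, v=0.15, guard=None): straight line of the TCP; attitude=None keeps the orientation; v is the mean speed in m/s. With guard (N) it stops when the force on the tool has changed by that much, and returns True; else False.
- ctrl.movej(angles): joint-space move.
- ctrl.open_jaws() and ctrl.close_gripper(squeeze=None): open the fingers fully, or close them until they stop; squeeze is the grip in N (None keeps the last).
- ctrl.pause(seconds).
- ctrl.ik(position, orientation): joint angles nearest the present ones, or None.
- telemetry.read_state(): the state.
- optics.capture(name): name is "scene" or "top" or "wrist"; returns a dict with "frame" (420x560x3 uint8, blue, green, red), "range_z" (420x560 float32, m along the optical axis (not along the pixel's ray), 0 where there is no reading), "K" (3x3 intrinsics, pixels), "xyz" and "attitude" of the camera in the world; the wrist camera has in their place "mount" (4x4, takes a point from camera to tool coordinates, whose origin is the TCP and whose axes are the flange's). Camera axes: x right, y down, z forward; pixel columns grow to the right and rows downward; lengths in m; the calibration is good to about 2 mm. A picture is of the moment at which its call begins: read the wrist's pose just before it.
A pose or a line that the arm cannot do raises ctrl.PlanningError and nothing moves.
- order.close_job(): hands the job in, once; it reports no verdict.
The state is a dict: "t": time; "qpos": joint angles; "joint_vel": joint speeds; "effort": joint torques, N m; "position": TCP position; "orientation": TCP orientation; "wrist_force": force on the tool from outside, world axes, zero at the start; "ft_torque": the same for the moment, N m; "opening": finger opening in m.
Only numpy, scipy, OpenCV 4.12 (cv2) and the standard library are available. Lean on these libraries where they do the work, as an engineer would, in place of code of your own. Each camera call takes 0.05 s, during which the arm holds its last target. There are 200 camera calls.

### The job

Line up the flux bottle, the polish jar, the wire spool and the solder tin on the four cork pads of the wooden stand in order of height: the tallest on the pad next to the tall end block, then down step by step to the lowest at the other end. Stand each upright in the middle of its pad and do not tip any of them over on the way.

Things in the scene. Friction and masses are not known exactly. Their poses are not given: they have to be found in the camera images.
- flux_bottle: white plastic flux bottle with a narrow nozzle, the tallest: 94 mm high, body 41 mm across and upright-sided up to about 55 mm; may be gripped round the body from above. Loose, upright. Origin: centre of its underside, z up.
- polish_jar: white round jar with a black screw lid that stays on, second tallest: 50 mm high, 54 mm across; grip it across below 35 mm height (the top 12 mm is not solid to the fingers). It is the one within 0.75 m of the robot; another at the far left rear belongs to the room. Loose, upright. Origin: centre of its underside, z up.
- wire_spool: wooden spool wound with green wire, third: 34 mm high, 44 mm across; solid to the fingers as a plain cylinder. Loose, standing on a flange. Origin: centre of its underside, z up.
- solder_tin: flat round tin with a cream-yellow lid that stays on, the lowest: 28 mm high, 57 mm across. It is the one within 0.75 m of the robot; another at the far left rear belongs to the room. Loose. Origin: centre of its underside, z up.
- tall_end: pale wooden block, 45 mm high, 70 mm across the board and 14 mm thick, fixed upright on one end of the board, 46 mm beyond the centre of the last pad there (it may be the pad_0 end or the pad_3 end); a like block only 12 mm high sits at the other end. Origin: centre of its underside, on the board's top.
- pad_0: cork disc, 62 mm across, 2 mm thick, in a row of four alike, 80 mm apart in the order pad_0, 1, 2, 3, on a flat dark wooden board. Origin: centre of its underside, 12 mm above the bench (its top: 14 mm); y axis along the row from pad_0 to pad_3, z up. End pad. Take care: a lamp head hangs at x 0.59 to 0.69, y -0.13 to 0.29 m, 0.23 to 0.30 m above the bench; move the hand along straight lines on the robot's side of it.
- pad_1: cork disc, 62 mm across, 2 mm thick, in a row of four alike, 80 mm apart in the order pad_0, 1, 2, 3, on a flat dark wooden board. Origin: centre of its underside, 12 mm above the bench (its top: 14 mm); y axis along the row from pad_0 to pad_3, z up. Inner pad. The board, the wooden stand, is 74 x 350 mm, 12 mm thick, and fixed to the bench.
- pad_2: cork disc, 62 mm across, 2 mm thick, in a row of four alike, 80 mm apart in the order pad_0, 1, 2, 3, on a flat dark wooden board. Origin: centre of its underside, 12 mm above the bench (its top: 14 mm); y axis along the row from pad_0 to pad_3, z up. Inner pad.
- pad_3: cork disc, 62 mm across, 2 mm thick, in a row of four alike, 80 mm apart in the order pad_0, 1, 2, 3, on a flat dark wooden board. Origin: centre of its underside, 12 mm above the bench (its top: 14 mm); y axis along the row from pad_0 to pad_3, z up. End pad. Take care: a lamp head hangs at x 0.59 to 0.69, y -0.13 to 0.29 m, 0.23 to 0.30 m above the bench; move the hand along straight lines on the robot's side of it.
Things that resemble listed ones, but are neither listed nor needed, are in the scene too. Leave any red look-alike of the polish_jar alone. Leave any blue look-alike of the flux_bottle alone.

How it is judged:
By the outcome, as a careful person would: the job done as asked, in the order asked, and still so for the second after the job is handed in, with the robot touching nothing.
It also fails if it takes over 109 s, if anything falls off the work surface, if the arm or the gripper's body presses on something with over 40 N, if the wrist force passes 120 N, or if a joint passes its speed limit or range.

## Working session

There is one attempt and no reset: what is moved stays moved. The work goes in short steps, each a Python script; the robot and the scene stay as the last script left them, time stands still between calls to the robot, and variables do not carry over. Pictures are saved under pics/ and viewed, on a budget of 14 in all, crops included, one or two more only if the job needs it, and the job is handed in when it is done.

```bash
mkdir -p pics; ls
cat > h.py <<'E'
import numpy as np, cv2
from scipy.spatial.transform import Rotation as R
from plant import ctrl, telemetry, optics, order
def rot(a):
    a=np.array(a,float)
    return a if a.shape==(3,3) else R.from_euler('xyz',a,degrees=True).as_matrix()
def cloud(c,T=None):
    K=c['K'];z=c['range_z'];v,u=np.mgrid[:z.shape[0],:z.shape[1]]
    P=np.stack([(u-K[0,2])/K[0,0]*z,(v-K[1,2])/K[1,1]*z,z],-1)
    if T is None: W=P@rot(c['attitude']).T+np.array(c['xyz'])
    else: W=P@T[:3,:3].T+T[:3,3]
    W[z<=0]=np.nan
    return W
E
python3 - <<'E'
from h import *
import pickle
for n in('top','scene'):
    c=optics.capture(n);cv2.imwrite(f'pics/{n}0.png',c['frame']);pickle.dump(c,open(n+'.pkl','wb'))
    print(n,c['K'].tolist() if hasattr(c['K'],'tolist') else c['K'],c['xyz'],c['attitude'],(c['range_z']>0).mean())
print(telemetry.read_state())
E
```

```text
pics
top [[433.97227298589195, 0.0, 269.45349841316363], [0.0, 433.97227298589195, 200.8221224874361], [0.0, 0.0, 1.0]] [0.28810663 0.07575418 1.25844763] [-169.78547769   -0.25597519  -90.01595998] 0.996062925170068
scene [[534.0501816850194, 0.0, 281.5073505485031], [0.0, 534.0501816850194, 210.80453306705036], [0.0, 0.0, 1.0]] [-0.06440447  1.23565459  0.91456931] [-124.52255959    1.11561305 -154.70634976] 0.996016156462585
{'t': 0.1, 'qpos': array([-6.76561645e+01,  6.66990406e+00,  8.26321777e+01, -1.01660377e-03,
        9.07569213e+01, -2.16437776e+00]), 'joint_vel': array([-0.12408213, -0.07770817, -0.09681415, -0.14064183, -0.02862479,
       -0.06623953]), 'effort': array([ 2.08185018e-03, -7.33666778e+01, -6.33788610e+01, -5.56520649e-05,
        5.26164673e-03,  1.18914650e-04]), 'position': array([ 0.27994074, -0.61401855,  0.23065052]), 'orientation': array([-1.79941001e+02, -1.21253681e-03,  2.45081997e+01]), 'wrist_force': array([-0.45702927, -0.19066544,  0.80899727]), 'ft_torque': array([ 0.02710091,  0.01124282, -0.02417379]), 'opening': 0.08564207871025878}
```

View pics/top0.png

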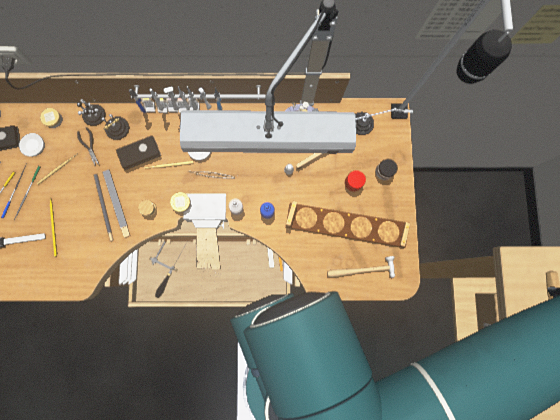

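View pics/scene0.png

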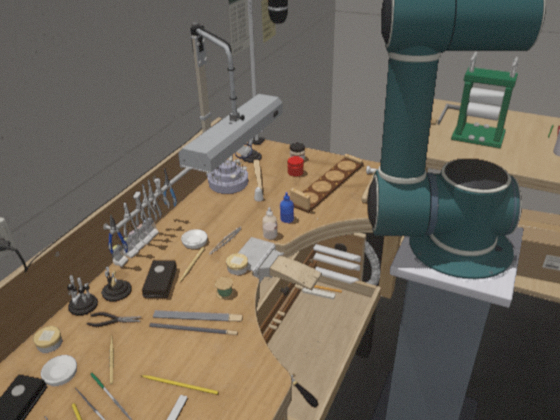

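Candidates in the top view (the image's right is -y):
- **Flux bottle:** white at (236,206). The blue look-alike is at (267,211).
- **Polish jar:** black lid at (387,170). The red one is at (356,180), with white dishes at (200,153) and (31,145).
- **Wire spool:** (147,208).
- **Solder tin:** cream at (180,202). The room's tin is at (50,117).
- **Stand:** (347,225). The tall end is probably at the left, (291,217).

Next I measure these and check them in one crop.

```bash
cat > m.py <<'E'
from h import *
import pickle
c=pickle.load(open('top.pkl','rb'));W=cloud(c)
b=W[230:260,30:40] if 0 else W[170:200,215:230];print('bench z',np.nanmedian(b[...,2]))
for n,(u,v) in dict(flux=(236,206),blue=(267,211),jar=(387,170),red=(356,180),spool=(147,208),tin=(180,202),dish=(200,153),ltin=(50,117),ldish=(31,145)).items():
    w=W[v-16:v+17,u-16:u+17].reshape(-1,3);top=np.nanmax(w[:,2])
    s=w[(w[:,2]>max(top-.012,.01))]
    lo,hi=s.min(0),s.max(0)
    print(n,'top',top.round(3),'mid',((lo+hi)/2).round(4)[:2],'ext',(hi-lo).round(3)[:2],len(s))
for n,(u,v) in dict(endL=(291,217),endR=(405,235)).items():
    w=W[v-14:v+15,u-6:u+7].reshape(-1,3);print(n,np.nanmax(w[:,2]))
# pads by colour
hsv=cv2.cvtColor(c['frame'],cv2.COLOR_BGR2HSV)
roi=np.zeros(hsv.shape[:2],np.uint8);roi[200:250,296:402]=1
K=c['K'];Rm=rot(c['attitude']);o=np.array(c['xyz'])
def ray(u,v,z):
    d=Rm@np.array([(u-K[0,2])/K[0,0],(v-K[1,2])/K[1,1],1]);return o+d*(z-o[2])/d[2]
m=((hsv[...,2]>140)&(roi>0)).astype(np.uint8)*255
m=cv2.morphologyEx(m,cv2.MORPH_OPEN,np.ones((5,5)))
for k in cv2.findContours(m,0,2)[0]:
    (x,y),r=cv2.minEnclosingCircle(k);M=cv2.moments(k)
    if r>6:
        e=cv2.fitEllipse(k);print('pad',(round(x),round(y)),round(r,1),ray(e[0][0],e[0][1],.014).round(4),e[1])
f=c['frame']
a=cv2.resize(f[145:255,130:290],None,fx=4.9,fy=4.9)[:, :]
b=cv2.resize(f[145:255,285:415],None,fx=4,fy=4)
A=cv2.resize(f[145:230,130:290],(780,290),interpolation=2)
B=cv2.resize(f[155:255,275:420],(435,300),interpolation=2)
s=pickle.load(open('scene.pkl','rb'))['frame'][135:225,255:365]
S=cv2.resize(s,(345,300),interpolation=2)
cv2.imwrite('pics/crop1.png',np.vstack([A,np.hstack([B,S])]))
E
python3 m.py
```

```text
bench z 4.370660927044412e-05
flux top 0.096 mid [0.4948 0.1672] ext [0.006 0.006] 7
blue top 0.095 mid [0.4825 0.0786] ext [0.011 0.014] 15
jar top 0.056 mid [ 0.6054 -0.2713] ext [0.053 0.053] 259
red top 0.057 mid [ 0.5714 -0.1776] ext [0.051 0.052] 257
spool top 0.041 mid [0.4907 0.4239] ext [0.041 0.042] 177
tin top 0.032 mid [0.5088 0.3299] ext [0.056 0.055] 305
dish top 0.296 mid [0.6048 0.2329] ext [0.019 0.075] 242
ltin top 0.036 mid [0.7665 0.728 ] ext [0.053 0.055] 216
ldish top 0.03 mid [0.6875 0.7842] ext [0.078 0.084] 61
endL 0.06333979274489754
endR 0.03053709196870691
pad (340, 240) 44.9 [0.4326 0.36   0.014 ] (22.710981369018555, 430.71337890625)
pad (388, 232) 11.9 [ 0.4226 -0.2715  0.014 ] (21.211994171142578, 23.123126983642578)
pad (348, 212) 53.7 [ 0.4842 -0.1473  0.014 ] (47.0155029296875, 100.31770324707031)
```

View pics/crop1.png

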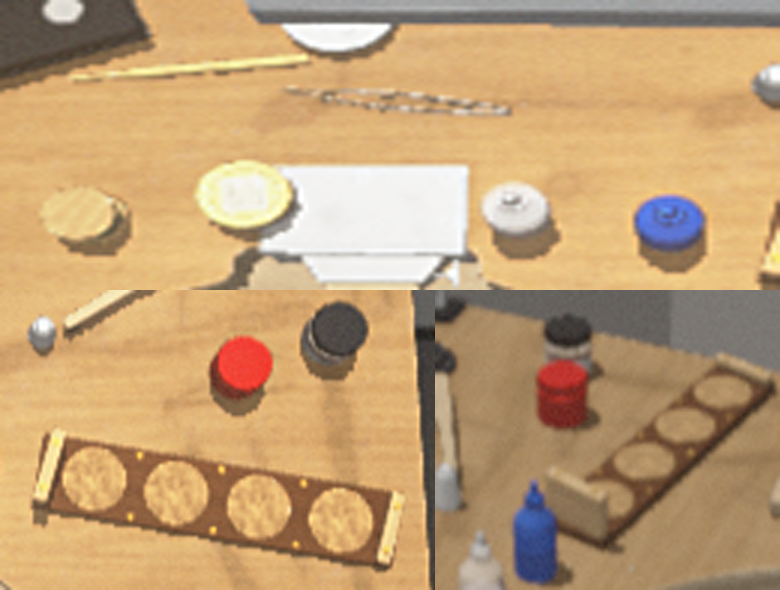

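The crop confirms the choices: the jar with the black lid, the white bottle, the cream tin and the wooden spool. The 45 mm block is at the left (+y) end of the stand. Next I fit the pads and move to take a wrist view.

```bash
cat > m2.py <<'E'
from h import *
import pickle
c=pickle.load(open('top.pkl','rb'));W=cloud(c)
K=c['K'];Rm=rot(c['attitude']);o=np.array(c['xyz'])
def ray(u,v,z):
    d=Rm@np.array([(u-K[0,2])/K[0,0],(v-K[1,2])/K[1,1],1]);return o+d*(z-o[2])/d[2]
g=cv2.cvtColor(c['frame'],cv2.COLOR_BGR2HSV)[...,2]
P=[]
for u,v in [(306,218),(334,222.6),(361,227.3),(388.3,231.7)]:
    m=np.zeros_like(g);cv2.circle(m,(round(u),round(v)),13,255,-1);m[g<135]=0
    m=cv2.morphologyEx(m,cv2.MORPH_OPEN,np.ones((3,3)));M=cv2.moments(m,True)
    P.append(ray(M['m10']/M['m00'],M['m01']/M['m00'],.014)[:2]);print(P[-1].round(4),M['m00'])
P=np.array(P);print(np.linalg.norm(np.diff(P,axis=0),axis=1))
print('plate',[np.nanmedian(W[v-2:v+3,u-2:u+3,2]).round(3) for u,v in[(200,200),(215,205),(205,215),(205,225),(192,213)]])
print('plate corners',[W[v,u].round(3) for u,v in[(190,196),(188,212),(224,197),(224,214)]])
E
python3 m2.py
python3 - <<'E'
from h import *
import pickle
ctrl.movel([0.42,-0.17,0.36],[180,0,90],v=0.3)
s=telemetry.read_state();c=optics.capture('wrist')
print(s['t'],s['position'],s['orientation'],np.array(c['mount']).round(4).tolist())
pickle.dump((s,c),open('w1.pkl','wb'));cv2.imwrite('pics/w1.png',c['frame'])
E
```

```text
[ 0.463  -0.0362] 490.0
[ 0.4492 -0.116 ] 482.0
[ 0.4374 -0.1939] 474.0
[ 0.422  -0.2711] 436.0
[0.0809896  0.07878722 0.07875624]
plate [np.float64(0.003), np.float64(0.002), np.float64(0.003), np.float64(-0.006), np.float64(0.002)]
plate corners [array([ 0.529,  0.305, -0.001]), array([ 0.482,  0.309, -0.001]), array([0.526, 0.204, 0.004]), array([0.475, 0.203, 0.002])]
1.8583 [ 0.41970614 -0.1705629   0.35960646] [-1.79967978e+02 -5.92993610e-03  8.99290431e+01] [[-0.0002, -0.9604, -0.2787, 0.0718], [1.0, -0.0003, 0.0002, 0.0011], [-0.0003, -0.2787, 0.9604, -0.1424], [0.0, 0.0, 0.0, 1.0]]
```

View pics/w1.png

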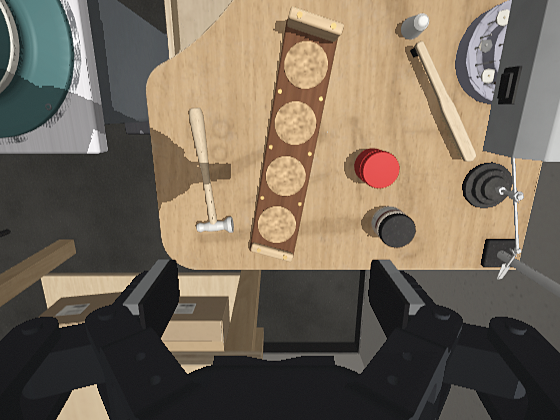

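The wrist view shows the pads at (306,64), (295,122), (286,176) and (277,224), the tall block at (316,20), the jar at (396,228) and the red jar at (377,168). The plate beside the tin is only about 2 mm thick. I'll refine the pads and jar from this view and compare with the top view.

```bash
cat >> h.py <<'E'
def wcam(s,c):
    T=np.eye(4);T[:3,:3]=rot(s['orientation']);T[:3,3]=s['position'];return T@np.array(c['mount'])
def wray(T,K,u,v,z):
    d=T[:3,:3]@np.array([(u-K[0,2])/K[0,0],(v-K[1,2])/K[1,1],1]);o=T[:3,3];return (o+d*(z-o[2])/d[2])[:2]
def padpos(T,c,guesses,r=19):
    g=cv2.cvtColor(c['frame'],cv2.COLOR_BGR2HSV)[...,2];out=[]
    for u,v in guesses:
        m=np.zeros_like(g);cv2.circle(m,(round(u),round(v)),r+8,255,-1);m[g<130]=0
        m=cv2.morphologyEx(m,cv2.MORPH_OPEN,np.ones((7,7)));n,l,st,ce=cv2.connectedComponentsWithStats(m)
        k=l[round(v),round(u)];e=cv2.fitEllipse(max(cv2.findContours((l==k).astype(np.uint8),0,1)[0],key=len))
        out.append(wray(T,c['K'],*e[0],.014));print('pad',out[-1].round(4),np.round(e[1],1))
    return np.array(out)
def topcircle(W,guess,rad,zlo,zhi):
    """centre of the flat top near guess, from the cloud: min enclosing circle of points in the band"""
    q=W.reshape(-1,3);q=q[(np.hypot(q[:,0]-guess[0],q[:,1]-guess[1])<rad)&(q[:,2]>zlo)&(q[:,2]<zhi)]
    p=q[:,:2];(x,y),r=cv2.minEnclosingCircle((p*1e4).astype(np.float32))
    return np.array([x,y])/1e4,r/1e4,len(p),np.median(q[:,2]),p.mean(0)
E
python3 - <<'E'
from h import *
import pickle
s,c=pickle.load(open('w1.pkl','rb'));T=wcam(s,c);W=cloud(c,T)
P=padpos(T,c,[(306,64),(295,122),(286,176),(277,224)])
i=np.arange(4)-1.5;d=(P*i[:,None]).sum(0);d/=np.linalg.norm(d);F=P.mean(0)+i[:,None]*.08*d
print('fit',F.round(4).tolist(),'resid',(P-F).round(4).tolist(),'ang',np.degrees(np.arctan2(d[1],d[0])))
np.save('pads.npy',F)
for n,g in dict(jar=(.605,-.271),red=(.571,-.178)).items(): print(n,topcircle(W,g,.045,.04,.06), topcircle(W,g,.045,.01,.06))
print('bench',np.nanmedian(W[220:240,330:345,2]),'tall',np.nanmax(W[10:40,285:345,2]),'low',np.nanmax(W[235:265,245:300,2]))
E
```

```text
pad [ 0.4661 -0.0341] [43.8 48.2]
pad [ 0.4526 -0.1128] [41.2 43.8]
pad [ 0.4391 -0.1916] [39.3 39.9]
pad [ 0.4252 -0.2705] [36.5 38. ]
fit [[0.4662, -0.034], [0.4526, -0.1128], [0.439, -0.1916], [0.4253, -0.2705]] resid [[-0.0001, -0.0001], [0.0001, 0.0], [0.0002, 0.0001], [-0.0001, 0.0]] ang -99.80126715934004
jar (array([ 0.60675742, -0.27098723]), 0.02766663818359375, 995, np.float64(0.04986612719209271), array([ 0.60523574, -0.26865307])) (array([ 0.60721885, -0.2700384 ]), 0.027917138671875, 1303, np.float64(0.04939816791904833), array([ 0.60199524, -0.26555119]))
red (array([ 0.57264927, -0.17760603]), 0.0273134033203125, 1136, np.float64(0.049904823949366156), array([ 0.57129469, -0.17674289])) (array([ 0.57252388, -0.17750474]), 0.02735829772949219, 1359, np.float64(0.04962253416031415), array([ 0.56835823, -0.1753109 ]))
bench 0.00020170502342153895 tall 0.060563372538920524 low 0.026640718064388225
```

```bash
cat >> h.py <<'E'
PADS=np.load('pads.npy');PY=80.2;ZT=0.2
def line(x,y,z,yaw,v=.3,guard=None): return ctrl.movel([float(x),float(y),float(z)],[180,0,yaw],v=v,guard=guard)
def st(n):
    s=telemetry.read_state();print(n,'t',round(s['t'],1),s['position'].round(4),'open',round(s['opening'],4),'F',s['wrist_force'].round(1));return s
def pick(xy,z,yaw,squeeze=40):
    line(*xy,z+.06,yaw)
    print('guard',line(*xy,z,yaw,v=.1,guard=15)); st('down')
    ctrl.close_gripper(squeeze); st('closed')
    line(*xy,z+.03,yaw,v=.1); st('lifted')
def place(i,z):
    x,y=PADS[i];line(x,y,ZT,PY);line(x,y,z+.03,PY,v=.25)
    print('guard',line(x,y,z+.0145,PY,v=.05,guard=8)); st('placed')
    ctrl.open_jaws();line(x,y,z+.05,PY,v=.1);line(x,y,ZT,PY);st('off')
def look(name):
    import pickle
    s=telemetry.read_state();c=optics.capture('wrist');pickle.dump((s,c),open(name+'.pkl','wb'));cv2.imwrite(f'pics/{name}.png',c['frame'])
    T=wcam(s,c);return T,c,cloud(c,T)
E
python3 - <<'E'
from h import *
line(.45,-.271,.2,90);line(.6068,-.2705,.15,90)
pick((.6068,-.2705),0.0,90)
line(.6068,-.2705,.15,90);line(.45,-.271,ZT,PY)
st('mid');look('w2')
E
```

```text
guard False
down t 4.6 [ 6.070e-01 -2.706e-01  3.000e-04] open 0.0853 F [-0.5 -0.5  0.5]
closed t 5.0 [ 0.6072 -0.2707  0.001 ] open 0.0523 F [-1.3  0.4  6.5]
lifted t 5.5 [ 0.6071 -0.2707  0.0309] open 0.0521 F [-0.1 -0.1 -1.5]
mid t 6.7 [ 0.4498 -0.2709  0.1989] open 0.0519 F [ 0.8 -0.4 -0.8]
```

View pics/w2.png

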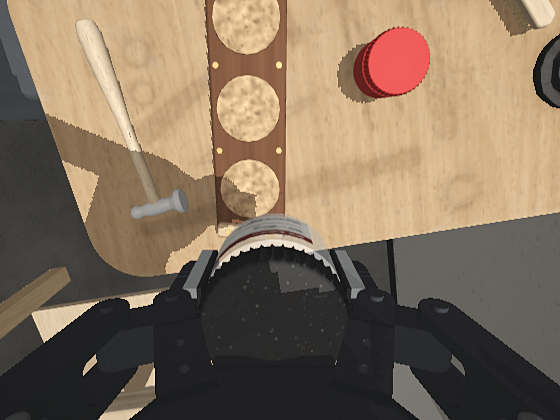

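The jar is held upright between the fingers, with its lid at (275,310). I place it on pad 1, then look at the bottle from hover.

Run:
```python
from h import *
place(1,0.001)
x,y=PADS[1]
line(.42,y-.12,.28,90);T,c,W=look('w3')
print('jar',topcircle(W,PADS[1],.045,.05,.075),PADS[1])
line(.42,.10,.28,90);T,c,W=look('w4');st('')
for zl,zh in((.03,.055),(.045,.06),(.08,.11)): print('flux',topcircle(W,(.4948,.1672),.035,zl,zh))
```

```text
guard True
placed t 8.7 [ 0.4527 -0.1129  0.0149] open 0.0518 F [-1.3  0.4  5.6]
off t 10.2 [ 0.4524 -0.1128  0.1994] open 0.0854 F [-0.2  0.6 -0. ]
jar (array([ 0.45417954, -0.11297225]), 0.02714233703613281, 2254, np.float64(0.06382119761145669), array([ 0.45349324, -0.11297153])) [ 0.45257842 -0.11281499]
 t 12.2 [0.42   0.0993 0.2799] open 0.0854 F [0.1 0.4 0.7]
flux (array([0.49545693, 0.16814017]), 0.02058606414794922, 178, np.float64(0.049495882747963266), array([0.48177994, 0.16880375]))
flux (array([0.49577925, 0.16813207]), 0.020516213989257813, 339, np.float64(0.05708644788888961), array([0.4889213 , 0.16863986]))
flux (array([0.49623428, 0.16757668]), 0.008451546478271484, 198, np.float64(0.0833494274915215), array([0.49506635, 0.16806551]))
```

View pics/w4.png

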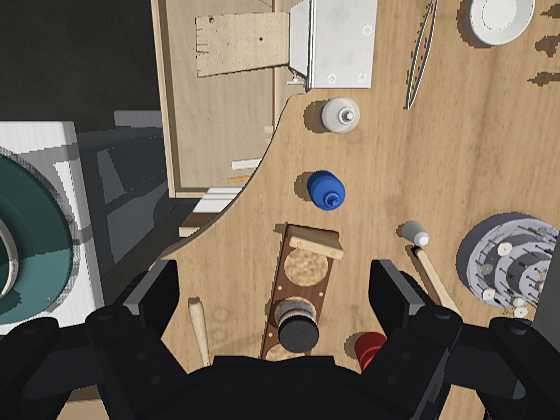

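The jar stands centred on pad 1, 1.5 mm off. The white bottle is at (340,115) and the blue one at (326,190). Next is the flux bottle onto pad 0.

Run:
```python
from h import *
f=(.4955,.168)
line(*f,ZT,90);pick(f,.027,90)
line(*f,ZT,90)
place(0,.027)
line(.42,-.10,.30,90);T,c,W=look('w5')
for zl,zh in((.06,.075),(.09,.125)): print('flux',topcircle(W,PADS[0],.035,zl,zh),PADS[0])
line(.42,.30,.30,90);T,c,W=look('w6');st('')
print('tin',topcircle(W,(.509,.33),.045,.022,.035));print('spool',topcircle(W,(.4907,.424),.04,.028,.042))
h=np.hstack
i5=cv2.imread('pics/w5.png')[:,140:];i6=cv2.imread('pics/w6.png')[:,140:]
cv2.imwrite('pics/w56.png',cv2.resize(h([i5,i6]),(800,400)))
```

```text
guard False
down t 14.1 [0.4959 0.1681 0.0277] open 0.0853 F [-0.2  0.7  0.5]
closed t 14.6 [0.4957 0.1681 0.0276] open 0.0393 F [-2.4  1.1  6.7]
lifted t 15.1 [0.4956 0.168  0.0571] open 0.0393 F [-0.2  0.4 -1.7]
guard True
placed t 17.6 [ 0.4666 -0.034   0.0416] open 0.0391 F [-0.6  0.5  6.3]
off t 19.2 [ 0.4662 -0.034   0.1998] open 0.0853 F [ 0.7 -0.4 -0.7]
flux (array([ 0.46718384, -0.03378204]), 0.020516873168945314, 395, np.float64(0.07233513218667326), array([ 0.46391084, -0.03315706])) [ 0.46619693 -0.03398265]
flux (array([ 0.46724937, -0.03399949]), 0.009291062927246093, 227, np.float64(0.0964342484217221), array([ 0.4666415 , -0.03384438])) [ 0.46619693 -0.03398265]
 t 21.4 [0.4201 0.2991 0.3002] open 0.0856 F [-0.4 -0.  -0.1]
tin (array([0.51117368, 0.32991948]), 0.028641592407226562, 1574, np.float64(0.02699200103557134), array([0.510745  , 0.33032077]))
spool (array([0.4935105 , 0.42521694]), 0.022040220642089842, 1190, np.float64(0.033967570955972165), array([0.49339609, 0.42531534]))
```

View pics/w56.png

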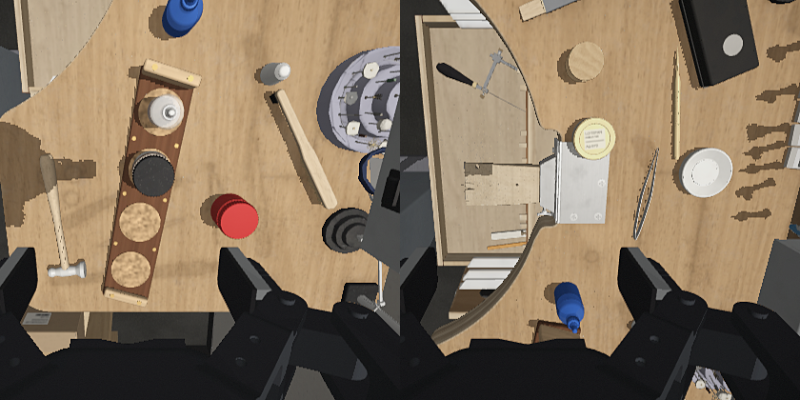

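The bottle stands centred on pad 0, 1 mm off. In the right half of the picture, the spool is at (585,61) and the tin at (597,139) beside the thin plate. I'll pick the spool at yaw 90 and the tin at yaw 70, so the robot-side finger stays clear of the plate's corner.

Run:
```python
from h import *
f=(.493,.4252)
line(*f,ZT,90);pick(f,.001,90)
line(*f,ZT,90)
place(2,.0015)
f=(.5107,.330)
line(.42,.33,ZT,70);line(*f,ZT,70);pick(f,.002,70)
line(*f,ZT,70);look('w7')
```

```text
guard False
down t 23.4 [0.4932 0.4254 0.0014] open 0.0855 F [0.3 0.2 0.4]
closed t 23.9 [0.4933 0.4254 0.0017] open 0.0428 F [-0.6 -0.2  6.5]
lifted t 24.4 [0.4932 0.4254 0.0317] open 0.0434 F [ 0.4  0.2 -1.1]
guard True
placed t 28.5 [ 0.4392 -0.1918  0.0156] open 0.0429 F [-0.4 -1.1  5.8]
off t 30.1 [ 0.4388 -0.1916  0.1995] open 0.0855 F [ 0.1  0.1 -0.7]
guard False
down t 33.9 [0.511  0.3302 0.0025] open 0.0856 F [-0.2 -0.4  0.3]
closed t 34.3 [0.511  0.3302 0.0031] open 0.054 F [-1.9 -0.9  7.4]
lifted t 34.7 [0.5109 0.3301 0.0324] open 0.0533 F [-0.1 -0.9 -1.2]
```

View pics/w7.png

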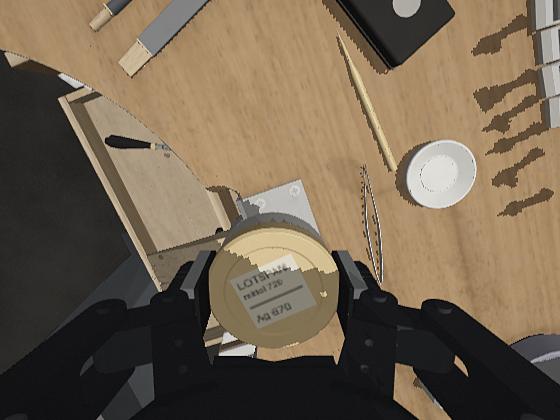

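The tin is held level, with its lid at (273,288). I place it on pad 3 with a deeper guarded descent, in case it had been resting on the plate's edge.

Run:
```python
from h import *
place(3,-.0005)
line(.40,-.26,.30,90);T,c,W=look('w8a')
line(.36,-.30,.32,90);T,c,W=look('w8')
for k in ('w8a','w8'):
    import pickle;s,c=pickle.load(open(k+'.pkl','rb'));W=cloud(c,wcam(s,c))
    for n,i,zl,zh in(('flux',0,.06,.075),('fluxtop',0,.09,.125),('jar',1,.05,.075),('spool',2,.04,.055),('tin',3,.034,.05)):
        q=topcircle(W,PADS[i],.04,zl,zh);print(n,'err mm',((q[0]-PADS[i])*1000).round(1),'r',round(q[1],4),'z',round(q[3],4))
c=optics.capture('top');cv2.imwrite('pics/top9.png',c['frame']);st('')
```

```text
guard True
placed t 38.8 [ 0.4261 -0.2709  0.0165] open 0.0535 F [1.3 1.1 1.4]
off t 40.4 [ 0.4252 -0.2704  0.1995] open 0.0855 F [-0.4  0.2 -0.4]
flux err mm [-466.2   34. ] r 0.0 z nan
fluxtop err mm [-466.2   34. ] r 0.0 z nan
jar err mm [ 1.1 -0. ] r 0.0273 z 0.0638
spool err mm [ 1.3 -0.2] r 0.0219 z 0.0479
tin err mm [ 1.7 -1.1] r 0.0284 z 0.0409
flux err mm [-466.2   34. ] r 0.0 z nan
fluxtop err mm [-466.2   34. ] r 0.0 z nan
jar err mm [ 1.1 -1.4] r 0.027 z 0.0636
spool err mm [ 1.2 -0. ] r 0.0222 z 0.048
tin err mm [ 1.6 -1. ] r 0.0284 z 0.0409
 t 41.4 [ 0.3602 -0.2997  0.3184] open 0.0855 F [-0.6  0.2  0.3]
  return _methods._mean(a, axis=axis, dtype=dtype,
  ret = ret.dtype.type(ret / rcount)
h.py:30: RuntimeWarning: Mean of empty slice.
  return np.array([x,y])/1e4,r/1e4,len(p),np.median(q[:,2]),p.mean(0)
  ret = um.true_divide(
```

View pics/w8.png

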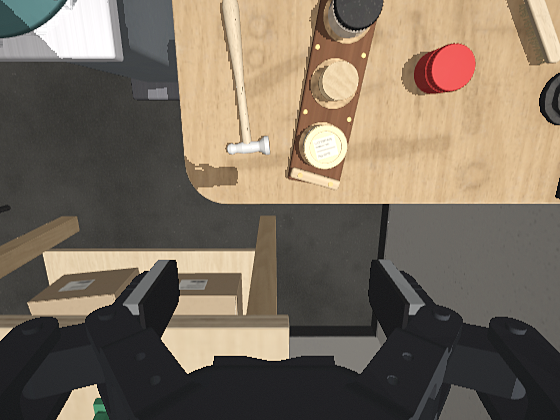

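The jar at (355,12), spool at (335,84) and tin at (323,146) stand in the right places, within 2 mm. The bottle is out of this frame, so I look at the top view.

Run:
```python
from h import *
line(.40,-.10,.30,90);T,c,W=look('w10')
for n,i,zl,zh in(('flux',0,.06,.075),('fluxtop',0,.09,.125),('jar',1,.05,.075),('spool',2,.04,.055),('tin',3,.034,.05)):
    q=topcircle(W,PADS[i],.04,zl,zh);print(n,'err mm',((q[0]-PADS[i])*1000).round(1),'r',round(q[1],4),'z',round(q[3],4))
```

```text
flux err mm [1.  0.3] r 0.0206 z 0.0721
fluxtop err mm [1.3 0.1] r 0.0093 z 0.0959
jar err mm [1.1 0.2] r 0.0272 z 0.0638
spool err mm [1.5 0.1] r 0.0221 z 0.0479
tin err mm [ 1.4 -0.8] r 0.0286 z 0.0409
```

View pics/w10.png

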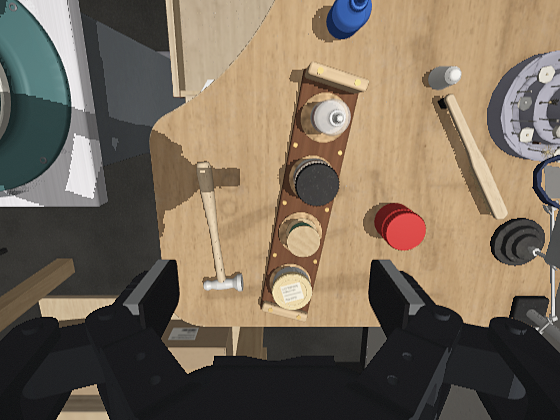

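All four are upright in the right order from the tall block at (338,77): bottle (330,118), jar (315,182), spool (302,236) and tin (291,287). The gripper is clear of everything.

```bash
python3 -c "
from h import *
print(order.close_job())"
```

```text
the job is handed in; nothing more can be done
None
```

The job is done and handed in at about 42 s of the 109 s limit. From the tall block down, the stand holds the flux bottle, polish jar, wire spool and solder tin on pads 0 to 3.

The last wrist view put all four upright and within 2 mm of their pad centres, with the gripper well clear. The wrist forces I read stayed under about 8 N.

No check failed. Two things were slightly off:
- **Small common offset:** all four read about 1 to 1.5 mm off in +x, which is within the 2 mm camera calibration.
- **Pad positions:** the top view's pad positions differed from the wrist view's by about 2 to 4 mm. I used the wrist view's, which fit the 80 mm spacing to within about 0.2 mm.

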